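Shut the drying cabinet and clamp its vent slide at the length mark

TASK

Get the little drying cabinet ready: push its door fully shut until it snaps into its catch and stays. Then, with the cam lever still sprung open, push the vent slide on the roof along until its pointer lines up with the upright mark tab, pause there, and holding it at the mark squeeze the cam lever fully shut against the grip post. Finish still gripping lever and post together with the pointer on the mark (both spring back if you let go), and leave the other things on the bench where they stand.

Things in the scene. Friction and masses are not known exactly. Their poses are not given: they have to be found in the camera images.
- cabinet: grey drying cabinet fixed to the bench, 140 deep (x) x 240 wide (y) x 120 mm high, open front closed by a hinged door. Origin: centre of its underside; its x axis points from the door side to its back, y to the left seen from the front, z up. The roof is 120 mm above the origin
- door (a joint): door angle in rad: 0 fully shut on its catch, grows as it opens toward the robot; starts 0.35 to 0.6, weakly sprung ajar (about 0.5 N at the free edge). Over the last 0.07 rad a peg on the door must be pushed past a sprung roller (4 to 6 N at the free edge); past it the catch pulls the door home and keeps it at 0
- door_hinge (a point): point on the door's vertical hinge axis, at the cabinet's front left corner (cabinet x -70, y +115 mm), 61 mm above the bench. Its axes turn with the door and equal the cabinet's when the door is shut; the door panel runs from here 227 mm along its own -y axis
- door_push (a point): point on the door's outer face, 170 mm from the hinge and 106 mm above the bench, a good place to push. The panel is 10 mm thick, from 6 to 116 mm above the bench; its outer face looks along the door's own -x. A small pull sticks out 10 mm low down near the free edge (16 to 26 mm above the bench)
- push_plate (a point): middle of the slide's upright push plate, on its face that looks to cabinet -y, at roof height. The plate is 96 mm long along cabinet x, 8 mm thick, its top 46 mm above the roof. Pushing the face toward cabinet +y moves the whole vent slide (travel 85 mm; a spring pushes back with 2 to 4.2 N). Open fingers set down astride post and lever push it with their flanks
- vent_slide: the aluminium vent slide with its fixed grip post just on the -y side of the push plate; axes parallel to the cabinet's. Origin: the same point as push_plate. The post fills x +1 to +13, y -2 to -46 mm and stands 12 to 48 mm above the roof. The cam lever lies on its -x side: squeeze both together along x
- lever_blade: dark steel blade of the cam lever, 39 long x 8 thick x 34 mm high, 13 to 47 mm above the roof. Origin: on its upright pivot at vent_slide x -9, y -42 mm, 30 mm above the roof; the blade runs along its own +y toward the push plate. Shut it lies parallel to the post and both together are 26 mm wide, from vent_slide x -13 to +13 mm; open its tip stands out to x -31 mm, 44 mm over both
- cam_lever (a joint): cam lever angle in rad: 0 fully shut (parallel to the post), 0.45 open. A spring holds it open; 2 to 3 N at the tip shuts it
- pointer (a point): tip of the slide's pointer, at vent_slide x -37, y +45 mm, 11.5 mm above the roof; moves with the slide
- mark_line (a point): the length mark: the end, facing the pointer, of an upright dark steel tab 3 mm thick and 15 mm high fixed to the roof's front strip, at cabinet x -25 mm; axes parallel to the cabinet's. The pointer is on the mark when both have the same cabinet y; the gap between them along x (about 3 mm) does not matter. The tab is no stop. The slide must travel 35 to 70 mm to it
- spray_can: spray can 58 mm across, 222 high, bystander at the back left; origin at its underside
- oil_can: dark oil can 64 mm across, 170 high with spout, bystander on the left; origin at its underside
- masking_tape: roll of masking tape 104 mm across lying flat, 25 high, bystander on the left; origin at its underside
- nail_tin: low tin 86 mm across, 40 high, bystander on the right; origin at its underside

How it is judged:
By the outcome, as a careful person would: the job done as asked, in the order asked, and still so for the second after the job is handed in, while the arm keeps its last pose, push and grip.
It also fails if it takes over 51 s, if anything falls off the work surface, if the arm or the gripper's body presses on something with over 40 N, if the wrist force passes 120 N, or if a joint passes its speed limit or range.

ROBOT

A 6-joint arm with a two-finger parallel gripper is mounted at the origin on a cart in front of the work surface, level with it; the furniture and walls round the work are solid. World frame = base frame: x ahead of the robot, y to its left, z up, the work surface at z = 0. Lengths are in mm, angles in rad, forces in N, time in s.
With the tool pointing down it reaches from about 350 to 975 mm from the base axis. Payload 7.1 kg.
Tool frame: the origin (TCP) lies midway between the tips of the shut fingers; the grasp point (between the pads) lies 19 mm behind it (ctrl.grip_point_offset is the distance from the TCP to the grasp point, in mm); z points along the fingers, y is the line along which they close (so a half turn about z gives the same grasp; the last joint's range is limited). The gripper opens to 88 mm and grips with 3 to 60 N. Pads are 20 mm wide; open, the fingers measure 115 mm over their backs; the gripper's body (75 mm by 178 mm) begins 61 mm behind the grasp point.
Start: joints at [1.205, 0.423, 1.63, -0, 1.089, -0.019], TCP at [212.399, 587.785, 222.675] pointing down, gripper open.
Joint ranges: [-3, 3], [-0.9, 2.11], [0.09, 2.58], [-1.31, 4.45], [0.11, 2.69], [-2.54, 2.54]. Speed limits (rad/s): [2.39, 2.39, 3.01, 3.14, 3.14, 3.14].

INTERFACE

Orientations are given as a rotation vector (axis times angle).
In Python, from workcell import get_obs, optics, close_job, spotter, ctrl gives the robot as it stands. The module is installed in compiled form; this text tells all that it offers.
- The arm moves only by the tool move_arm, never from a script. Its argument "rows" is a list of rows, each a list of 5 numbers: the shift along the tool's x, y, z in cm, then the turn about the tool's z in degrees, then the opening in per cent of the stroke, from 0 (shut) to 100 (fully open). A call has 1 to 10 rows; each row shifts and turns the commanded pose from where the row before left it, along the tool's axes as they then stand; what a row does not reach is not made up. A row lasts 1/8 s, in which the tool goes at most 62.5 mm and 10.7 degrees, less where a joint would pass 70% of its speed; a pose out of reach is approached as far as the arm can. A call with a gripper value outside its range is refused whole. The fingers move at their own pace and stop on an object; the grip force is fixed at half the most. Time passes only in rows, so rows that do not move let the fingers close. It gives the time, the measured TCP pose, the force, the opening and the grip force at its end, in the units of the state.
- get_obs(): the state, without advancing time (a new reading comes with each control period).
- optics.get_image(name): name is "side" or "top" or "wrist"; returns the picture (400x640x3 uint8, blue, green, red); there is no depth.
- optics.calibration(name): a dict with "camera_matrix" (3x3 intrinsics, pixels), "xyz" and "orientation" of the camera in the world. Camera axes: x right, y down, z forward; pixel columns grow to the right and rows downward; lengths in mm; the calibration is good to about 2 mm. A picture is of the moment at which its call begins: read the wrist's pose just before it. calibration takes no time and is no camera call; for the wrist camera it gives the pose at the moment of the call.
- close_job(): hands the job in; it is judged then, once.
Trained networks look in the newest picture that a camera, given by its name, has taken for a name from the list of things; names that differ only in an ending like _2 or _b are one class to them, and where a whole thing is asked for, a point or a joint stands for the part that bears it (a point fixed in the world has none). Each returns a list of dicts, best first, with "conf" (0 to 1); they miss things now and then, are a little off and sometimes report something else, mostly with a low value. They report only what shows in the picture. A call takes as long as a camera call.
- spotter.find_in(camera, label): "point" ([column, row] in pixels, amid what is visible of it).
- spotter.regions_of(camera, label): "region" (400x640 bool, what is visible of it) and "point" ([column, row] in pixels, amid what is visible of it).
The state is a dict: "t": time; "qpos": joint angles; "qvel": joint speeds; "joint_torque": joint torques, N m; "ee_pos": TCP position; "orientation": TCP orientation; "ft_force": force on the tool from outside, world axes, zero at the start; "moment": the same for the moment, N m; "width": finger opening in mm; "grasp_force": force on a finger pad.
Only numpy, scipy, OpenCV 4.12 (cv2) and the standard library are available. Lean on these libraries where they do the work, as an engineer would, in place of code of your own. Each camera call takes 0.05 s, during which the arm holds its last target. There are 200 camera calls.

## Working session

There is one attempt and no reset: what is moved stays moved. The work goes in short steps, Python scripts to look and compute and a tool call to move; the robot and the scene stay as the last step left them, time stands still between calls to the robot, and variables do not carry over. Pictures are saved under pics/ and viewed, at most 13 in all, crops included, and the job is handed in when it is done.

Besides the shell and the picture viewer there is one more tool, called after "Call:" as name([rows], argument=value, ...), one row to a line, values as JSON. move_arm: Moves the arm, as the interface text tells. Its arguments: {"type":"object","properties":{"rows":{"type":"array","items":{"type":"array","items":{"type":"number"}}}},"required":["rows"]}

```bash
mkdir -p pics; cat > h.py <<'E'
import numpy as np, cv2
from scipy.spatial.transform import Rotation as R
from workcell import get_obs, optics, close_job, spotter, ctrl
def cam(n):
    c=optics.calibration(n); K=np.array(c["camera_matrix"]); o=np.array(c["orientation"],float)
    M=R.from_rotvec(o).as_matrix() if o.size==3 else o.reshape(3,3)
    return K,np.array(c["xyz"],float),M
def ray_z(n,p,z):
    K,t,M=cam(n); d=M@np.linalg.solve(K,[p[0],p[1],1]); return t+d*(z-t[2])/d[2]
def proj(n,P):
    K,t,M=cam(n); q=K@(M.T@(np.array(P,float)-t)); return q[:2]/q[2]
E
python3 - <<'E'
from h import *
o=get_obs(); print({k:np.round(v,3) for k,v in o.items()}, ctrl.grip_point_offset)
print(optics.calibration("side"))
im=[]
for n in("top","side"):
    i=optics.get_image(n); im.append(i); cv2.imwrite(f"pics/{n}0.png",i)
    print(n,cam(n)[1],cam(n)[2].round(2).tolist())
    for l in("cabinet","door","vent_slide","lever_blade","pointer","mark_line","push_plate","door_hinge","door_push","cam_lever","spray_can","oil_can","masking_tape","nail_tin"):
        r=spotter.find_in(n,l); print(l,[(np.round(x["point"],1).tolist(),round(x["conf"],2)) for x in r[:2]])
E
```

```text
{'t': np.float64(0.0), 'qpos': array([ 1.205,  0.424,  1.631, -0.   ,  1.089, -0.019]), 'qvel': array([ 0.001,  0.001,  0.001, -0.   , -0.001, -0.002]), 'joint_torque': array([-4.0000e-03, -5.4462e+01, -2.7365e+01,  6.4000e-02,  2.3000e-02,
       -0.0000e+00]), 'ee_pos': array([212.216, 587.276, 221.915]), 'orientation': array([-5.420e-01, -3.094e+00,  2.000e-03]), 'ft_force': array([ 0.163,  0.048, -0.419]), 'moment': array([-0.04 ,  0.014,  0.016]), 'grasp_force': np.float64(0.0), 'width': np.float64(87.847)} 18.700000000000003
{'camera_matrix': array([[415.03674109,   0.        , 314.10214361],
       [  0.        , 415.03674109, 203.36068549],
       [  0.        ,   0.        ,   1.        ]]), 'xyz': array([1308.04880325,  -20.95810934,  867.55459817]), 'orientation': array([-1.90925561, -1.36967264,  0.63273425])}
top [ 358.83143824  280.64098361 1076.13120409] [[-0.02, -0.99, 0.16], [-1.0, 0.02, -0.01], [0.01, -0.16, -0.99]]
cabinet [([325.5, 183.9], 0.59), ([332.5, 164.9], 0.43)]
door [([356.6, 218.4], 0.81)]
vent_slide [([332.3, 164.5], 0.64)]
lever_blade [([214.8, 226.5],
[... 354 characters left out ...]
)]
masking_tape [([231.1, 273.0], 0.61)]
nail_tin [([424.2, 208.2], 0.96)]
side [1308.04880325  -20.95810934  867.55459817] [[0.32, 0.61, -0.73], [0.95, -0.2, 0.25], [0.01, -0.77, -0.64]]
cabinet [([303.2, 237.8], 0.59)]
door [([266.5, 228.0], 0.67), ([307.0, 233.4], 0.65)]
vent_slide [([308.2, 230.6], 0.74)]
lever_blade []
pointer [([311.1, 233.0], 0.67)]
mark_line [([307.2, 206.0], 0.56)]
push_plate [([308.6, 233.2], 0.92)]
door_hinge [([265.2, 228.3], 0.7)]
door_push [([265.3, 225.5], 0.69), ([299.6, 238.8], 0.42)]
cam_lever [([300.5, 238.0], 0.41)]
spray_can []
oil_can [([397.7, 199.2], 0.94)]
masking_tape [([355.8, 192.3], 0.91), ([309.0, 206.3], 0.61)]
nail_tin [([202.9, 260.0], 0.87)]
```

View pics/top0.png

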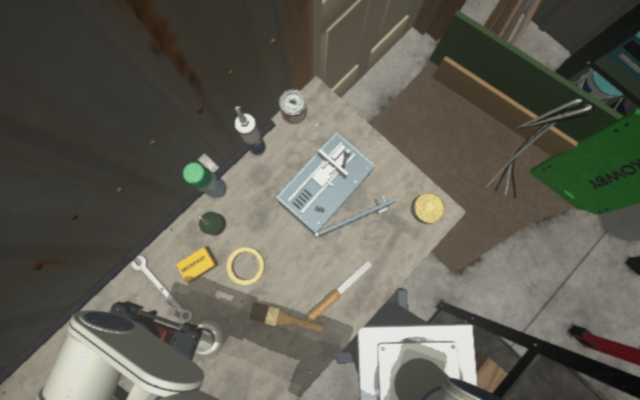

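View pics/side0.png

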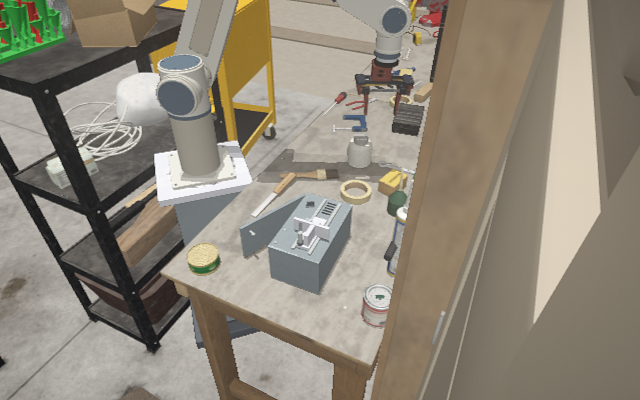

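The top view shows the cabinet turned about 50°, with its roof corners near (338,133), (373,163), (316,235) and (278,195). The hinge is near (316,235) and the door's free end near (395,200). Next I'll zoom in for exact corners.

```bash
python3 - <<'E'
from h import *
i=cv2.imread("pics/top0.png")[120:245,265:405]
cv2.imwrite("pics/top0z.png",cv2.resize(i,None,fx=4.8,fy=4.8,interpolation=cv2.INTER_CUBIC))
for p in [(338,133),(373,163),(316,235),(278,195)]: print(ray_z("top",p,120).round(0))
E
```

```text
[670. 207. 120.]
[587. 117. 120.]
[401. 271. 120.]
[506. 368. 120.]
```

View pics/top0z.png

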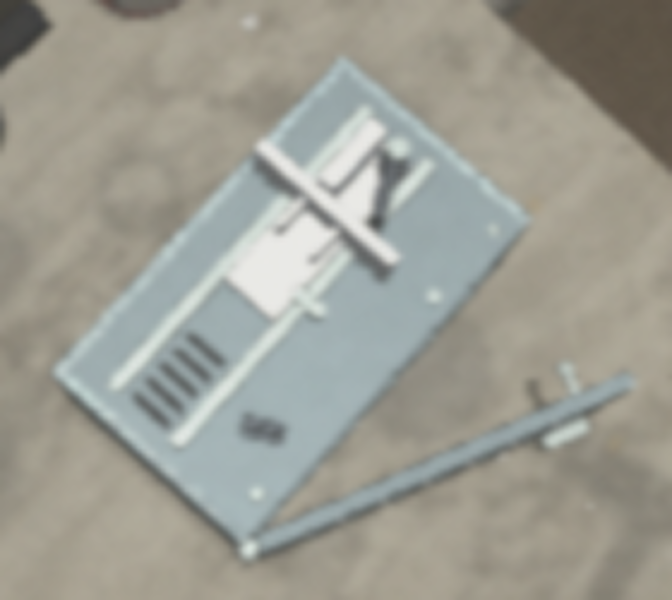

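The zoomed crop gives roof corners at zoom (343,57), (528,222), (248,548) and (57,370). The slide plate is around (325,205), the pointer tip around (325,312), the mark tab around (262,430) and the door tip around (630,382). Now I'll fit the cabinet frame.

```bash
cat >> h.py <<'E'
def fitcab(P):  # world xy of roof corners BR,FR,FL,BL
    L=np.array([(70,-120),(-70,-120),(-70,120),(70,120)],float); P=np.array(P)[:,:2]
    c=P.mean(0); q=P-c; a=np.arctan2((L[:,0]*q[:,1]-L[:,1]*q[:,0]).sum(),(L*q).sum())
    Rm=np.array([[np.cos(a),-np.sin(a)],[np.sin(a),np.cos(a)]]); return c,a,(q-L@Rm.T)
def toW(c,a,p): return np.array(c)+np.array([[np.cos(a),-np.sin(a)],[np.sin(a),np.cos(a)]])@np.array(p,float)
def toC(c,a,p): return np.array([[np.cos(a),np.sin(a)],[-np.sin(a),np.cos(a)]])@(np.array(p,float)[:2]-np.array(c))
E
python3 - <<'E'
from h import *
z=lambda u,v:(265+(u+.5)/4.8-.5,120+(v+.5)/4.8-.5)
P=[ray_z("top",z(*p),120) for p in[(343,57),(528,222),(248,548),(57,370)]]
c,a,e=fitcab(P); print("cab",c.round(1),a,e.round(1).tolist())
for n,p,h in[("mark",(262,430),128),("ptr",(325,312),131),("plateA",(260,148),166),("plateB",(393,262),166),("post",(398,148),168),("doortip",(630,382),116)]:
    w=ray_z("top",z(*p),h); print(n,w.round(),toC(c,a,w).round(1))
H=toW(c,a,(-70,115)); T=ray_z("top",z(630,382),116)[:2]; d=toC(0*c,a,T-H); th=np.arctan2(-d[0],-d[1]); print("H",H,"len",np.hypot(*d),"th",th)
# outward normal in cabinet at theta: door -x
for t in(th,.1,0):
    dp=np.array([-70,115])+170*np.array([-np.sin(t),-np.cos(t)])+0; n=np.array([-np.cos(t),np.sin(t)])
    print(t,"door line pt 170",toW(c,a,dp).round(1),"out n",toW(0*c,a,n).round(2))
K,t,M=cam("wrist");o=get_obs();Rt=R.from_rotvec(o["orientation"]).as_matrix()
print("wristcam in tool",Rt.T@(t-o["ee_pos"]),(Rt.T@M).round(2).tolist(),K[0,0])
E
```

```text
cab [539.8 242.1] 0.8247306474470805 [[-0.7, 0.3], [-1.5, 4.2], [-0.3, -1.5], [2.4, -3.0]]
mark [466. 262. 128.] [-35.4  67.7]
ptr [529. 227. 131.] [-18.6  -2.2]
plateA [611. 261. 166.] [ 61.7 -39.4]
plateB [548. 193. 166.] [-30.5 -39.7]
post [609. 188. 168.] [  7.4 -87.2]
doortip [490.  61. 116.] [-166.9  -86.1]
H [407.78575036 268.75763124] len 223.21780588580037 th 0.44879822705910044
0.44879822705910044 door line pt 170 [470.2 110.6] out n [-0.93 -0.37]
0.1 door line pt 170 [520.5 141.5] out n [-0.75 -0.66]
0 door line pt 170 [532.6 153.4] out n [-0.68 -0.73]
wristcam in tool [  67.58264469    1.04887968 -162.16629271] [[0.0, -0.97, -0.25], [1.0, 0.0, 0.0], [-0.0, -0.25, 0.97]] 347.18364767983644
```

Call:
move_arm([
  [-3.53, -4.07, 0, 0, 0],
  [-3.53, -4.07, 0, 0, 0],
  [-3.53, -4.07, 0, 0, 0],
  [-3.53, -4.07, 0, 0, 0],
  [-3.53, -4.07, 0, 0, 0],
  [-3.53, -4.07, 0, 0, 0],
  [-3.53, -4.07, 0, 0, 0],
  [-3.53, -4.07, 0, 0, 0],
  [-3.53, -4.07, 0, 0, 0],
  [-3.53, -4.07, 0, 0, 0],
])

```text
t: 2.75
ee_pos: [406.7, 83.4, 223.1]
orientation: [0.542, 3.093, 0.001]
ft_force: [-0.1, 0.2, -0.1]
width: 0.5
grasp_force: 0.0
```

Call:
move_arm([
  [0, 0, 1.8, -9.6, 0],
  [0, 0, 1.9, -9.6, 0],
  [0, 0, 1.9, -9.6, 0],
  [0, 0, 1.9, -9.6, 0],
  [0, 0, 1.9, -9.6, 0],
  [0, 0, 1.9, -9.6, 0],
  [0, 0, 1.9, -9.6, 0],
  [0, 0, 0, 0, 0],
])

```text
t: 3.75
ee_pos: [405.3, 84.9, 89.9]
orientation: [1.258, -2.876, -0.001]
ft_force: [0.1, -1.2, -0.2]
width: 0.9
grasp_force: 0.0
```

```bash
cat >> h.py <<'E'
C=np.array([539.8,242.1]); A=0.8247
def tool(dw,o=None):
    o=o or get_obs(); return R.from_rotvec(o["orientation"]).as_matrix().T@np.array(dw,float)
def yawx(o): return np.degrees(np.arctan2(*R.from_rotvec(o["orientation"]).as_matrix()[1::-1,0]))
E
python3 - <<'E'
from h import *
o=get_obs(); print(o["t"],o["ee_pos"].round(1),yawx(o),o["qpos"].round(2),o["width"],toC(C,A,o["ee_pos"]))
for n in("top","wrist"):
    i=optics.get_image(n)
    if n=="top": i=cv2.resize(i[100:260,230:450],None,fx=3,fy=3)
    cv2.imwrite(f"pics/d1{n}.png",i)
E
```

```text
3.75 [405.3  84.9  89.9] -132.7557140212377 [ 0.18  0.36  2.17 -0.    0.62 -2.22] 0.8510270467260957 [-206.76629361   -7.93036322]
```

View pics/d1wrist.png

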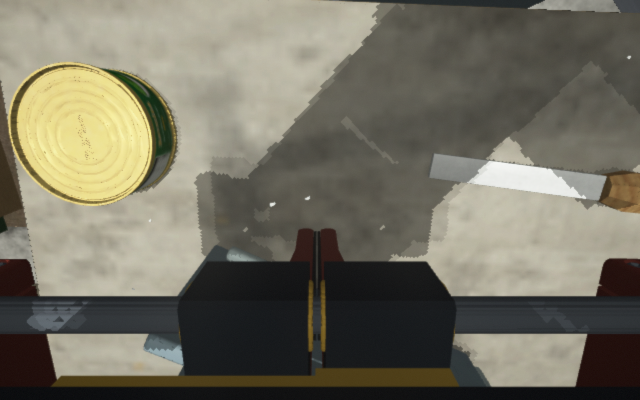

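Call:
move_arm([
  [-1.0, -2.3, 0, 0, 0],
  [-1.0, -2.3, 0, 0, 0],
  [-1.2, 0, 0, 0, 0],
  [-1.2, 0, 0, 0, 0],
  [-1.2, 0, 0, 0, 0],
  [-1.2, 0, 0, 0, 0],
  [-1.2, 0, 0, 0, 0],
  [-1.2, 0, 0, 0, 0],
  [-1.0, 0, 0, 0, 0],
  [0, 0, 0, 0, 0],
])

```text
t: 5.1
ee_pos: [509.7, 129.5, 90.7]
orientation: [-1.261, 2.876, -0.0]
ft_force: [-0.9, -0.4, 0.5]
width: 0.4
grasp_force: 0.1
```

Call:
move_arm([
  [-0.5, 0, 0, 0, 0],
  [-0.4, 0, 0, 0, 0],
  [-0.4, 0, 0, 0, 0],
  [-0.3, 0, 0, 0, 0],
  [0, 0, 0, 0, 0],
  [0, 0, 0, 0, 0],
])

```text
t: 5.85
ee_pos: [518.8, 139.5, 90.6]
orientation: [1.26, -2.875, 0.001]
ft_force: [-2.9, -7.6, 3.9]
width: 0.7
grasp_force: 3.9
```

```bash
python3 - <<'E'
from h import *
o=get_obs(); print(o["t"],o["ee_pos"].round(1),toC(C,A,o["ee_pos"]),o["ft_force"], toC(0*C,A,o["ft_force"]))
E
```

```text
5.85 [518.8 139.5  90.6] [-89.65403523 -54.22658657] [-2.91904815 -7.55873692  3.89796798] [-7.5320981  -2.98711301]
```

Call:
move_arm([
  [-0.3, 0, 0, 0, 0],
  [-0.3, 0, 0, 0, 0],
  [-0.2, 0, 0, 0, 0],
  [0, 0, 0, 0, 0],
])

```text
t: 6.35
ee_pos: [518.7, 139.8, 90.4]
orientation: [1.256, -2.861, 0.006]
ft_force: [-17.2, -36.3, 26.0]
width: 0.4
grasp_force: 19.7
```

```bash
python3 - <<'E'
from h import *
o=get_obs(); print(o["t"],o["ee_pos"].round(1),toC(C,A,o["ee_pos"]),o["ft_force"], toC(0*C,A,o["ft_force"]))
E
```

```text
6.35 [518.7 139.8  90.4] [-89.39885753 -53.93240515] [-17.21283247 -36.27893171  25.95652362] [-38.32490237 -11.98517191]
```

Call:
move_arm([
  [1, 0, 0, 0, 0],
  [2.5, 0, 0, 0, 0],
  [2.5, 0, -1, 0, 20],
  [0, 0, -3.5, 10, 50],
  [0, 0, -3.5, 10, 100],
  [0, 0, -3, 10, 100],
  [0, 0, -3, 10, 100],
  [0, 0, 0, 10, 100],
  [0, 0, 0, 10, 100],
  [0, 0, 0, 10, 100],
])

```text
t: 7.6
ee_pos: [484.9, 102.8, 231.0]
orientation: [0.626, 3.078, 0.001]
ft_force: [0.9, 0.2, -0.3]
width: 77.2
grasp_force: 0.0
```

Call:
move_arm([
  [0, 0, 0, 10, 100],
  [0, 0, 0, 10, 100],
  [0.4, 4.5, 0, 0, 100],
  [0.4, 4.5, 0, 0, 100],
  [0.4, 4.5, 0, 0, 100],
  [0, 0, 0, 0, 100],
])

```text
t: 8.35
ee_pos: [568.8, 212.3, 230.5]
orientation: [1.139, 2.927, 0.003]
ft_force: [0.1, 0.2, -0.7]
width: 87.9
grasp_force: 0.0
```

```bash
python3 - <<'E'
from h import *
o=get_obs(); print(o["t"],o["ee_pos"].round(1),yawx(o),toC(C,A,o["ee_pos"]),o["ft_force"])
i=optics.get_image("wrist"); cv2.imwrite("pics/w2.png",i)
np.savez("w2.npz",*cam("wrist"))
for l in("vent_slide","lever_blade","pointer","mark_line","push_plate","door_push","cam_lever"):
    print(l,[(np.round(x["point"],1).tolist(),round(x["conf"],2)) for x in spotter.find_in("wrist",l)[:2]])
i=optics.get_image("top")
cv2.imwrite("pics/t2.png",cv2.resize(i[100:260,230:450],None,fx=3,fy=3))
E
```

```text
8.35 [568.8 212.3 230.5] 137.45917894206224 [ -2.22517402 -41.54531106] [ 0.10696363  0.23400622 -0.66490353]
vent_slide [([337.3, 203.7], 0.89)]
lever_blade [([316.7, 243.7], 0.83)]
pointer [([338.4, 202.2], 0.65)]
mark_line [([274.4, 50.8], 0.57)]
push_plate [([341.3, 206.9], 0.97)]
door_push [([228.5, 125.7], 0.81)]
cam_lever [([319.8, 247.3], 0.76), ([226.4, 121.5], 0.2)]
```

View pics/w2.png

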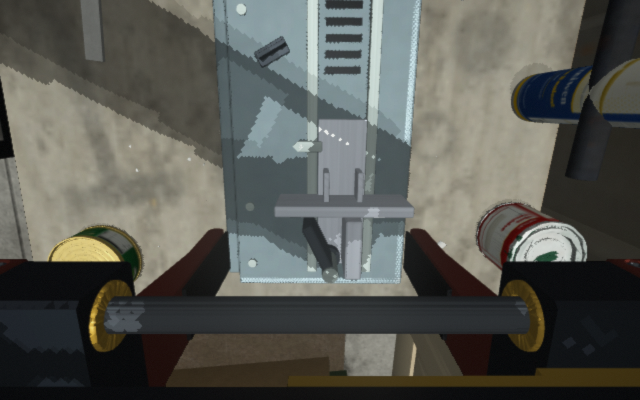

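The door looks shut. Image up is cabinet +y. The pointer tip is near (293,147), the mark tab spans (255,60) to (290,40), the plate is at row ~205, the post at cols 343–360 and the lever from (330,275) to (310,225). I'll zoom in on the tab and pointer.

```bash
python3 - <<'E'
from h import *
i=cv2.imread("pics/w2.png"); a=i[25:75,240:310]; b=i[130:290,265:425]
a=cv2.resize(a,(700,500),interpolation=cv2.INTER_CUBIC)[:, :]; a=cv2.resize(i[25:75,240:340],(800,400),interpolation=cv2.INTER_CUBIC)
cv2.imwrite("pics/w2a.png",cv2.resize(i[25:165,235:335],(560,784//1),interpolation=cv2.INTER_CUBIC)[:600] if 0 else np.hstack([cv2.resize(i[30:75,250:300],(400,360),interpolation=cv2.INTER_CUBIC),cv2.resize(i[125:170,285:335],(400,360),interpolation=cv2.INTER_CUBIC)]))
E
```

```text
(no output)
```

View pics/w2a.png

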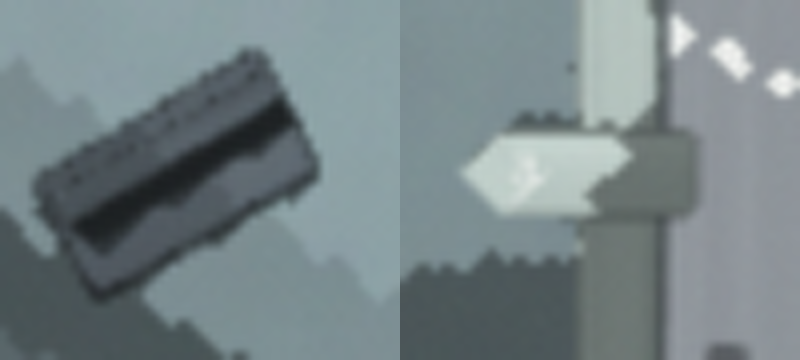

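```bash
python3 - <<'E'
from h import *
d=np.load("w2.npz"); K,t,M=d["arr_0"],d["arr_1"],d["arr_2"]
def rz(p,z):
    v=M@np.linalg.solve(K,[p[0],p[1],1]); w=t+v*(z-t[2])/v[2]; return toC(C,A,w).round(1)
L=lambda u,v:(250+(u+.5)/8-.5,30+(v+.5)/8-.5); Rr=lambda u,v:(285+(u-400+.5)/8-.5,125+(v+.5)/8-.5)
print("pointer tip",rz(Rr(462,173),131.5))
for n,p in[("dark R",(288,105)),("dark L",(85,235)),("top R",(255,50)),("low R",(318,170)),("low L",(100,298)),("top L",(38,185))]: print(n,rz(L(*p),120),rz(L(*p),135))
for n,p,h in[("plate l",(275,215),166),("plate r",(412,215),166),("post l",(344,278),168),("post r",(359,278),168),("pl face -y top",(340,217),166),("roof edge -y",(320,281),120),("door edge",(226,150),116),("roof back",(407,150),120),("lever tip",(304,222),167),("pivot",(330,277),167)]: print(n,rz(p,h))
optics.get_image("wrist")
for l in("mark_line","lever_blade","pointer","cam_lever"):
  for r in spotter.regions_of("wrist",l)[:2]:
    y,x=np.nonzero(r["region"]); print(l,round(r["conf"],2),x.min(),x.max(),y.min(),y.max(),len(x))
E
```

```text
pointer tip [-20.8  -1.3]
dark R [-25.5  72.1] [-24.2  69.6]
dark L [-44.3  61. ] [-42.   59.1]
top R [-28.4  76.7] [-27.  74.]
low R [-22.8  66.7] [-21.7  64.4]
low L [-43.1  55.6] [-40.9  54. ]
top L [-48.4  65.3] [-45.9  63.1]
plate l [-30.9 -44.4]
plate r [ 62.7 -44. ]
post l [ 17.2 -90.5]
post r [ 27.9 -90.4]
pl face -y top [ 13.5 -45.7]
roof edge -y [   0.8 -118.4]
door edge [-74.5  -6.2]
roof back [68.1 -5.2]
lever tip [-11.1 -49. ]
pivot [  7.3 -90.2]
mark_line 0.75 259 293 36 65 589
lever_blade 0.95 308 337 216 268 856
pointer 0.87 280 419 118 281 9970
pointer 0.46 308 344 216 281 1199
cam_lever 0.59 307 345 216 281 1251
```

Call:
move_arm([
  [-2.2, 1.85, 0, 0, 89],
  [0, 0, 3, 0, 89],
  [0, 0, 3, 0, 89],
  [0, 0, 2, 0, 89],
  [0, 0, 1.2, 0, 89],
  [0, 0, 0, 0, 89],
])

```text
t: 9.8
ee_pos: [595.8, 208.4, 138.1]
orientation: [-1.143, -2.926, 0.001]
ft_force: [-0.9, -0.1, 0.1]
width: 78.4
grasp_force: 0.0
```

Call:
move_arm([
  [0.4, 0, 0, 0, 89],
  [0.4, 0, 0, 0, 89],
  [0.4, 0, 0, 0, 89],
  [0.4, 0, 0, 0, 89],
  [0, 0, 0, 0, 89],
])

```text
t: 10.42
ee_pos: [584.3, 219.7, 139.1]
orientation: [1.142, 2.926, 0.001]
ft_force: [1.5, -0.5, 1.2]
width: 78.5
grasp_force: 1.0
```

```bash
python3 - <<'E'
from h import *
o=get_obs(); print(o["t"],o["ee_pos"].round(1),yawx(o),o["width"],toC(C,A,o["ee_pos"]),toC(0*C,A,o["ft_force"]),o["ft_force"])
i=optics.get_image("wrist"); cv2.imwrite("pics/w3.png",i); np.savez("w3.npz",*cam("wrist"))
E
```

```text
10.425 [584.3 219.7 139.1] 137.3505396837729 78.48679891715088 [ 13.76895601 -47.92370157] [ 0.590822   -1.43666114] [ 1.45604031 -0.54130627  1.19333985]
```

View pics/w3.png

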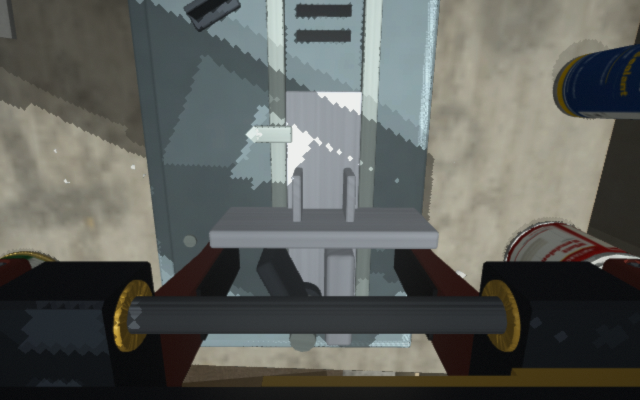

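```bash
cat >> h.py <<'E'
def rzf(f,p,z):
    d=np.load(f); K,t,M=d["arr_0"],d["arr_1"],d["arr_2"]
    v=M@np.linalg.solve(K,[p[0],p[1],1]); w=t+v*(z-t[2])/v[2]; return toC(C,A,w).round(1)
E
python3 - <<'E'
from h import *
print("ptr",rzf("w3.npz",(246.5,134),131.5))
E
```

```text
ptr [-18.6   7.7]
```

Call:
move_arm([
  [0.6, 0, 0, 0, 89],
  [0.8, 0, 0, 0, 89],
  [0.8, 0, 0, 0, 89],
  [0.8, 0, 0, 0, 89],
  [0.8, 0, 0, 0, 89],
  [0.8, 0, 0, 0, 89],
  [0.4, 0, 0, 0, 89],
  [0, 0, 0, 0, 89],
])

```text
t: 11.48
ee_pos: [547.0, 253.3, 138.6]
orientation: [-1.142, -2.926, 0.001]
ft_force: [2.8, -0.4, 1.9]
width: 78.5
grasp_force: 1.6
```

```bash
python3 - <<'E'
from h import *
o=get_obs(); print(o["t"],o["ee_pos"].round(1),yawx(o),o["width"],toC(C,A,o["ee_pos"]),toC(0*C,A,o["ft_force"]),o["ft_force"])
i=optics.get_image("wrist"); cv2.imwrite("pics/w4.png",i); np.savez("w4.npz",*cam("wrist"))
cv2.imwrite("pics/w4z.png",cv2.resize(i[50:200,170:370],(800,600),interpolation=cv2.INTER_CUBIC))
E
```

```text
11.475 [547.  253.3 138.6] 137.3612296886308 78.4565174332062 [13.10372061  2.36458148] [ 1.58444982 -2.33546837] [ 2.79052618 -0.4217314   1.93705565]
```

View pics/w4z.png

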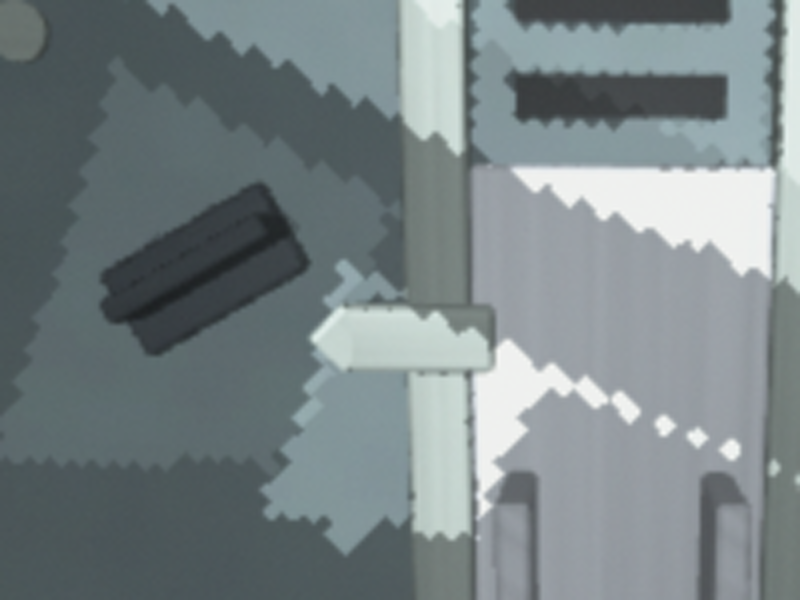

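```bash
python3 - <<'E'
from h import *
Z=lambda u,v:(170+(u+.5)/4-.5,50+(v+.5)/4-.5)
f="w4.npz"
print("ptr",rzf(f,Z(311,338),131.5))
for n,p in[("foot R mid",(285,224)),("foot TR",(262,183)),("foot BR",(307,265)),("foot BL",(152,355)),("foot TL",(102,272))]: print(n,rzf(f,Z(*p),122))
for n,p in[("top strip end",(266,215)),("strip end upper",(260,208)),("strip end low",(274,222)),("strip L",(108,305)),("dark end",(287,232))]: print(n,rzf(f,Z(*p),135),rzf(f,Z(*p),122))
i=cv2.imread("pics/w4.png")[90:145,190:270]; i=cv2.convertScaleAbs(i,alpha=2.5,beta=-60)
cv2.imwrite("pics/w4y.png",cv2.resize(i,(800,550),interpolation=cv2.INTER_CUBIC))
E
```

```text
ptr [-18.7  57.8]
foot R mid [-23.1  71.1]
foot TR [-25.7  76. ]
foot BR [-20.6  66.2]
foot BL [-40.9  55. ]
foot TL [-46.3  65.2]
top strip end [-22.5  72. ] [-25.4  72.2]
strip end upper [-23.1  72.8] [-26.1  73. ]
strip end low [-21.6  71.3] [-24.4  71.4]
strip L [-41.5  61.8] [-45.9  61.2]
dark end [-20.2  70.2] [-22.9  70.2]
```

View pics/w4y.png

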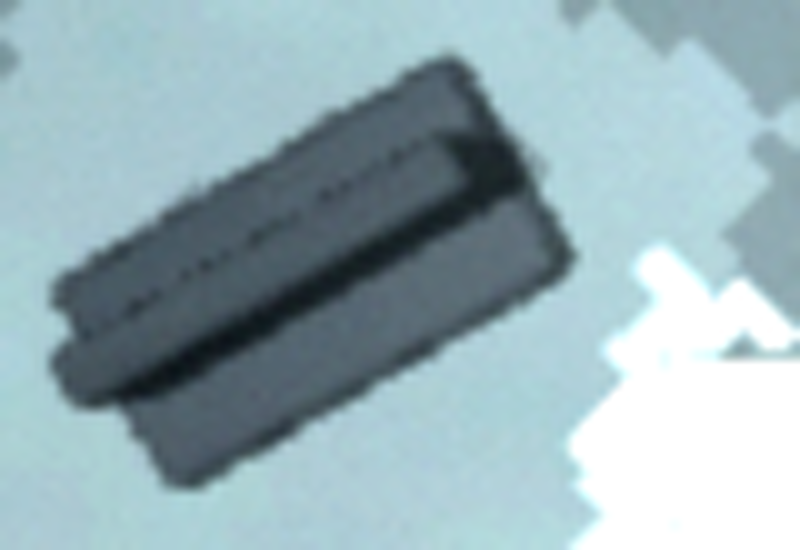

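Call:
move_arm([
  [0.4, 0, 0, 0, 89],
  [0.4, 0, 0, 0, 89],
  [0.4, 0, 0, 0, 89],
  [0.13, 0, 0, 0, 89],
  [0, 0, 0, 0, 89],
  [0, 0, 0, 0, 89],
  [0, 0, 0, 0, 89],
])

```text
t: 12.4
ee_pos: [537.6, 262.1, 138.5]
orientation: [-1.143, -2.926, 0.001]
ft_force: [3.5, -2.1, 0.6]
width: 78.4
grasp_force: 1.8
```

```bash
python3 - <<'E'
from h import *
o=get_obs(); print(o["t"],o["ee_pos"].round(1),yawx(o),o["width"],toC(C,A,o["ee_pos"]),toC(0*C,A,o["ft_force"]),o["ft_force"])
i=optics.get_image("wrist"); cv2.imwrite("pics/w5.png",i); np.savez("w5.npz",*cam("wrist"))
cv2.imwrite("pics/w5z.png",cv2.resize(cv2.convertScaleAbs(i[90:165,190:290],alpha=1.6,beta=-20),(800,600),interpolation=cv2.INTER_CUBIC))
E
```

```text
12.4 [537.6 262.1 138.5] 137.3294169410982 78.38056328367604 [13.15276508 15.2183995 ] [ 0.85470661 -4.01007272] [ 3.52492902 -2.0942975   0.55530706]
```

View pics/w5z.png

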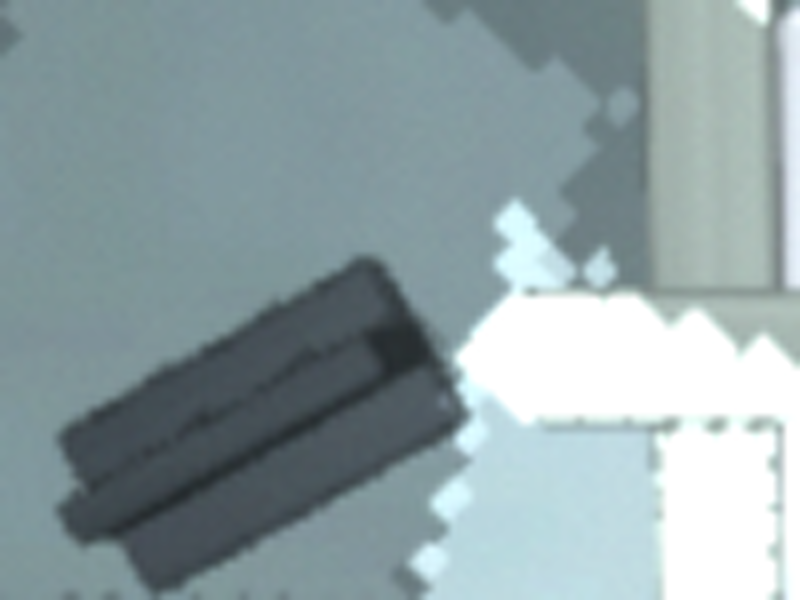

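The pointer tip at zoom (458,357) is level with the tab's end face, whose top is at (373,350) and bottom at (427,357). I'll check the numbers.

```bash
python3 - <<'E'
from h import *
Z=lambda u,v:(190+(u+.5)/8-.5,90+(v+.5)/8-.5)
f="w5.npz"
print("ptr",rzf(f,Z(458,357),131.5),"top",rzf(f,Z(373,350),135),"bot",rzf(f,Z(427,357),122),"footmid",rzf(f,Z((368+468)/2,(258+415)/2),122))
E
```

```text
ptr [-18.8  70.9] top [-23.1  71.5] bot [-22.7  70.2] footmid [-23.2  71.5]
```

Call:
move_arm([
  [0, 0.2, 0, 0, 75],
  [0, 0.2, 0, 0, 60],
  [0, 0, 0, 0, 50],
  [0, 0, 0, 0, 42],
  [0, 0, 0, 0, 36],
  [0, 0, 0, 0, 36],
])

```text
t: 13.2
ee_pos: [540.3, 265.1, 138.6]
orientation: [-1.143, -2.926, 0.0]
ft_force: [4.6, -1.9, 0.9]
width: 31.7
grasp_force: 4.5
```

```bash
cat > s.py <<'E'
from h import *
o=get_obs(); print(o["t"],o["width"].round(2),o["grasp_force"].round(1),toC(C,A,o["ee_pos"]).round(2),o["ee_pos"][2].round(1),"F",toC(0*C,A,o["ft_force"]).round(1),o["ft_force"][2].round(1))
a=cv2.imread("pics/w5.png"); i=optics.get_image("wrist"); cv2.imwrite("pics/s%.2f.png"%o["t"],i)
def tm(box,m):
    x0,y0,x1,y1=box; T=a[y0:y1,x0:x1]; S=i[y0-m:y1+m,x0-m:x1+m]
    r=cv2.matchTemplate(S,T,cv2.TM_CCOEFF_NORMED); r=r; _,v,_,l=cv2.minMaxLoc(r); return np.array(l)-m,round(v,3)
print("tab",tm((192,118,252,166),14),"ptr",tm((246,125,288,145),14))
E
python3 s.py
```

```text
Traceback (most recent call last):
  File "s.py", line 2, in <module>
    o=get_obs(); print(o["t"],o["width"].round(2),o["grasp_force"].round(1),toC(C,A,o["ee_pos"]).round(2),o["ee_pos"][2].round(1),"F",toC(0*C,A,o["ft_force"]).round(1),o["ft_force"][2].round(1))
                              ^^^^^^^^^^^^^^^^
AttributeError: 'float' object has no attribute 'round'
```

Call:
move_arm([
  [0, 0, 0, 0, 30],
  [0, 0, 0, 0, 27],
  [0, 0, 0, 0, 20],
  [0, 0, 0, 0, 10],
  [0, 0, 0, 0, 0],
  [0, 0, 0, 0, 0],
  [0, 0, 0, 0, 0],
])

```text
t: 14.08
ee_pos: [540.2, 265.0, 138.6]
orientation: [-1.143, -2.926, 0.001]
ft_force: [2.2, -3.3, 0.7]
width: 25.8
grasp_force: 32.0
```

```bash
sed -i 's/o\["width"\].round(2)/round(float(o["width"]),2)/; s/o\["grasp_force"\].round(1)/round(float(o["grasp_force"]),1)/' s.py; python3 s.py
```

```text
14.075 25.76 32.0 [17.08 15.3 ] 138.6 F [-0.9 -3.9] 0.7
tab (array([-7,  0]), 0.929) ptr (array([-7,  0]), 0.851)
```

```bash
python3 - <<'E'
from h import *
w=optics.get_image("side"); i=cv2.imread("pics/t2.png")  # taken after door push, arm raised
s=w[180:300,190:370]
cv2.imwrite("pics/fin.png",np.vstack([cv2.resize(i,(412,300)),cv2.resize(s,(412,275),interpolation=cv2.INTER_CUBIC)]))
E
```

```text
(no output)
```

View pics/fin.png

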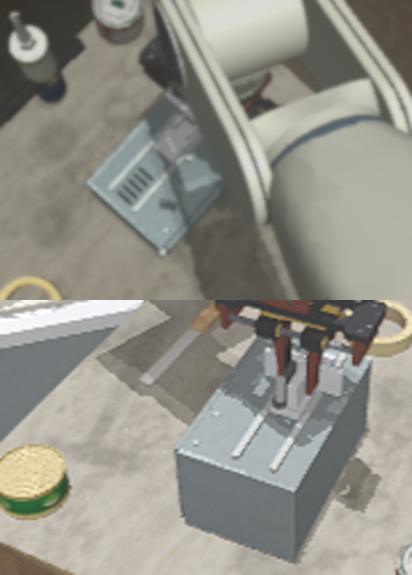

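The door is shut flush, the lever and post are gripped at 25.8 mm, and the nail tin and tape stand where they were. I'm handing the job in.

```bash
python3 -c "
from h import *
print(close_job())"
```

```text
the job is handed in; nothing more can be done
None
```

The job is handed in: the door is shut flush in the last pictures, the pointer is on the mark to within my roughly 1 mm measurement, and the gripper is holding lever and post fully shut (25.8 mm at 32 N); the door push peaked at about 38 N horizontally, or 48 N with the upward part, on the fingers.

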